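Knock the soap bars out of the turn-over mould

TASK

Two freshly cast soap bars are stuck in the hinged metal mould. Swing the mould over by its handle bar until it stands upside down over the shallow catch tray, rap it smartly against its rubber blocks, as often as it takes, until both bars have dropped out into the tray, then swing the empty mould back to where it lay, open side up on its rest. The bars are still soft: never touch them with the gripper, and leave the small things round the stand where they are.

Things in the scene. Friction and masses are not known exactly. Their poses are not given: they have to be found in the camera images.
- stand: Fixed stand: plywood board 246 x 216 mm with two steel cheeks holding the hinge. Origin on the table under the hinge middle. The mould is an aluminium tray 56 x 162 mm, 28 mm deep, two cells, centred 71 mm from the hinge, its rim in the plane of the hinge line: upside down, its rim is 42 mm and its back 70 mm above the table.
- hinge (a point): Middle of the hinge line, 42 mm above the table. Its axes are the stand's and do not turn with the mould: x level from the mould's resting side to the catch tray side, y along the hinge, z up. The handle bar circles this line at 150 mm radius.
- mould (a joint): Hinge angle of the mould, rad: 0 = open side up on its rubber rest, on the -x side of the hinge; pi/2 = standing straight up; pi = upside down over the catch tray, its two feet on the rubber rapping blocks. Hard stops at 0 and pi. The hinge is stiff and stays where it is left; the handle moves with about 1 to 7 N.
- handle (a point): Middle of the mould's round steel handle bar: 12 mm thick, parallel to the hinge, 112 mm free between its side rods; in the hinge axes at (-0.150, 0, -0.004) m at joint 0, (0.150, 0, 0.004) at pi. Pinched from above, fingers closing along the hinge's x, it turns between the pads as the mould swings. 51 mm from bar centre to mould wall; beyond the bar is bare table.
- bar_0: Soap bar 42 x 70 x 22 mm, 110 g, in the cell on the hinge's -y side; origin mid underside. Tight lips hold it: neither its weight nor a slow setting down frees it. Each smart knock (handle still moving at 0.3 m/s or more as the feet hit, so aim 15 mm past the stop) eases it; 1 to 5 drop it, slow knocks hardly help.
- bar_1: The same soap bar, held the same way, in the cell on the hinge's +y side. Either bar's origin lies about 56 mm above the tray floor while it is stuck with the mould at pi, and 0 to 25 mm above it once it has dropped.
- catch (a point): Middle of the floor of the aluminium catch tray on the stand, 10 mm above the table, 72 mm from the hinge on its +x side; axes as the hinge's. Inside 87 mm (x) by 180 mm (y), rim 8 mm above the floor.
- spool: Loose thread spool 34 x 56 x 52 mm standing beside the stand; leave it. Origin under its middle.
- tape: Loose tape measure 56 x 100 x 26 mm beside the stand; leave it. Origin under its middle.
- thimble: Loose thimble 20 x 20 x 22 mm beside the stand; leave it. Origin under its middle.
- chalk: Loose piece of flat chalk 37 x 47 x 9 mm beside the stand; leave it. Origin under its middle.
There are look-alikes about, which are no part of the job. What is shaped like the bar_0 but green or turquoise is not meant. What is shaped like the bar_1 but blue is not meant.

How it is judged:
On the way:
1. the mould has been turned upside down (joint above 2.9 rad) (value of joint mould above 2.9 rad).
At the end, for the whole second after the job is handed in: Both soap bars lie at rest inside the catch tray (origin within 45 mm in x and 90 mm in y of its middle and less than 35 mm above its floor), and the mould is back on its rest, open side up (joint below 0.12 rad) (x of bar_0 in the frame of catch between -0.045 and 0.045 m and y of bar_0 in the frame of catch between -0.09 and 0.09 m and z of bar_0 in the frame of catch between -0.01 and 0.035 m and linear speed of each of bar_0, bar_1 below 0.03 m/s and x of bar_1 in the frame of catch between -0.045 and 0.045 m and y of bar_1 in the frame of catch between -0.09 and 0.09 m and z of bar_1 in the frame of catch between -0.01 and 0.035 m and value of joint mould below 0.12 rad and velocity of joint mould below 0.05 rad/s); the robot touches nothing.
It fails at once if the gripper touches a soap bar (contact force between the fingers and bar_0 above 0.5 N or contact force between the fingers and bar_1 above 0.5 N).
It fails at once if a bystander (spool, tape measure, thimble, chalk) is moved by more than 30 mm (distance of any of spool, tape, thimble, chalk from where it was at the start of the episode above 0.03 m).
It also fails if it takes over 72 s, if anything falls off the work surface, if the arm or the gripper's body presses on something with over 40 N, if the wrist force passes 120 N, or if a joint passes its speed limit or range.

ROBOT

A 6-joint arm with a two-finger parallel gripper is mounted at the origin on a cart in front of the work surface, level with it; the furniture and walls round the work are solid. World frame = base frame: x ahead of the robot, y to its left, z up, the work surface at z = 0. Lengths are in m, angles in rad, forces in N, time in s.
With the tool pointing down it reaches from about 0.35 to 0.775 m from the base axis. Payload 5.5 kg.
Tool frame: the origin (TCP) lies on the centre line of the jaws, within the pads' length; the fingertips stand manip.finger_overhang ahead of it and the grasp point (between the pads) lies 3 mm ahead of it (manip.finger_overhang is the distance from the TCP to the fingertips, in m); z points along the fingers, y is the line along which they close (so a half turn about z gives the same grasp; the last joint's range is limited). The gripper opens to 85 mm and grips with 20 to 120 N. Pads are 22 mm wide; open, the fingers measure 114 mm over their backs; the gripper's body (76 mm by 85 mm) begins 54 mm behind the grasp point. The pads swing forward as they close: fully open they stand 13 mm farther back than shut.
Start: joints at [1.11, 0.313, 0.046, 1.304, 0, 1.431], TCP at [0.181, 0.546, 0.253] pointing down, gripper open.
Joint ranges: [-2.76, 2.76], [-0.86, 1.69], [-1.03, 1.26], [-2.2, 2.34], [-1.47, 1.5], [-3.14, 3.14]. Speed limits (rad/s): [2.57, 2.57, 3.14, 3.14, 3.14, 3.14].

INTERFACE

Orientations are given as [roll, pitch, yaw] about the fixed x, y, z axes, in that order (R = Rz(yaw) Ry(pitch) Rx(roll)).
In Python, from station import manip gives the robot as it stands. The module is installed in compiled form; this text tells all that it offers.
- The arm moves only by the tool jog_arm, never from a script. Its argument "rows" is a list of rows, each an object of numbers: "dx", "dy", "dz": the shift along the world's x, y, z in m; "rx", "ry", "rz": the turn, a rotation vector about the world's x, y, z in rad; "hand": the opening, from 0 (shut) to 1 (fully open). In form: [{"dx": .., "dy": .., "dz": .., "rx": .., "ry": .., "rz": .., "hand": ..}, ...]. A call has 1 to 10 rows; each row is the pose to reach, as a shift and turn from the pose commanded when the call began; what a row does not reach only later rows make up. A row lasts 1/12 s, in which the tool goes at most 41.7 mm and 7.16 degrees, less where a joint would pass 70% of its speed; a pose out of reach is approached as far as the arm can. A call with a gripper value outside its range is refused whole. The fingers move at their own pace and stop on an object; "force" is the grip in N (left out, the last holds). Time passes only in rows, so rows that repeat a pose let the fingers close. It gives the time, the measured TCP pose, the force, the opening and the grip force at its end, in the units of the state.
- manip.get_obs(): the state, without advancing time (a new reading comes with each control period).
- manip.camera(name): name is "side" or "top" or "wrist"; returns a dict with "pixels" (384x512x3 uint8, red, green, blue), "mtx" (3x3 intrinsics, pixels), "R" (3x3) and "t" (3): a world point X has camera coordinates R X + t. Camera axes: x right, y down, z forward; pixel columns grow to the right and rows downward; lengths in m; the calibration is good to about 2 mm. A picture is of the moment at which its call begins. There is no depth.
- manip.job_done(): hands the job in; it is judged then, once.
The state is a dict: "t": time; "joint_positions": joint angles; "dq": joint speeds; "effort": joint torques, N m; "tool_pos": TCP position; "orientation": TCP orientation; "contact_force": force on the tool from outside, world axes, zero at the start; "wrist_torque": the same for the moment, N m; "width": finger opening in m; "gripper_force": force on a finger pad.
Only numpy, scipy, OpenCV 4.12 (cv2) and the standard library are available. Lean on these libraries where they do the work, as an engineer would, in place of code of your own. Each camera call takes 0.05 s, during which the arm holds its last target. There are 200 camera calls.

## Working session

There is one attempt and no reset: what is moved stays moved. The work goes in short steps, Python scripts to look and compute and a tool call to move; the robot and the scene stay as the last step left them, time stands still between calls to the robot, and variables do not carry over. Pictures are saved under pics/ and viewed, at most 10 in all, crops included, and the job is handed in when it is done.

Besides the shell and the picture viewer there is one more tool, called as name([rows], argument=value, ...), one row to a line, values as JSON. jog_arm: Moves the arm, as the interface text tells. Its arguments: {"type":"object","properties":{"rows":{"type":"array"},"force":{"type":"number"}},"required":["rows"]}

```bash
mkdir -p pics; python3 - <<'E'
from station import manip
import cv2,numpy as np
o=manip.get_obs();print({k:np.round(v,3) for k,v in o.items()},manip.finger_overhang)
for n in("top","side"):
    c=manip.camera(n);cv2.imwrite(f"pics/{n}0.png",c["pixels"][:,:,::-1]);np.savez(f"{n}0.npz",**c);print(n,c["mtx"].round(1).tolist(),c["R"].round(3).tolist(),c["t"].round(3))
E
```

```text
{'t': np.float64(0.0), 'joint_positions': array([1.11 , 0.314, 0.045, 1.304, 0.   , 1.431]), 'dq': array([0.   , 0.   , 0.001, 0.   , 0.001, 0.   ]), 'effort': array([-2.0000e-03, -4.8063e+01,  2.9853e+01,  1.9000e-02, -0.0000e+00,
        0.0000e+00]), 'tool_pos': array([0.181, 0.545, 0.252]), 'orientation': array([-3.14 , -0.   ,  2.821]), 'contact_force': array([-0.321, -0.129,  0.075]), 'wrist_torque': array([ 0.031, -0.002,  0.017]), 'gripper_force': np.float64(0.0), 'width': np.float64(0.085)} 0.022
top [[365.6, 0.0, 253.1], [0.0, 365.6, 191.2], [0.0, 0.0, 1.0]] [[-0.012, -1.0, 0.004], [-0.998, 0.011, -0.069], [0.069, -0.005, -0.998]] [-0.065  0.562  0.953]
side [[369.0, 0.0, 253.9], [0.0, 369.0, 197.2], [0.0, 0.0, 1.0]] [[-0.97, -0.241, 0.002], [-0.123, 0.488, -0.864], [0.207, -0.839, -0.503]] [0.541 0.173 0.756]
```

View pics/top0.png

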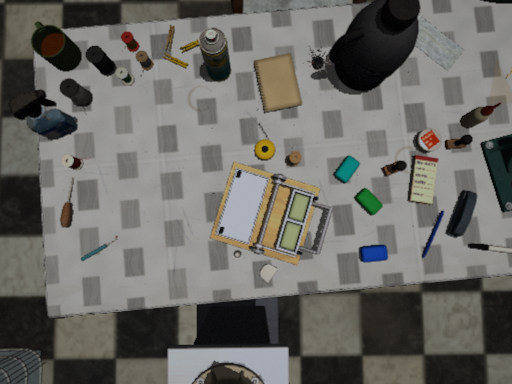

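View pics/side0.png

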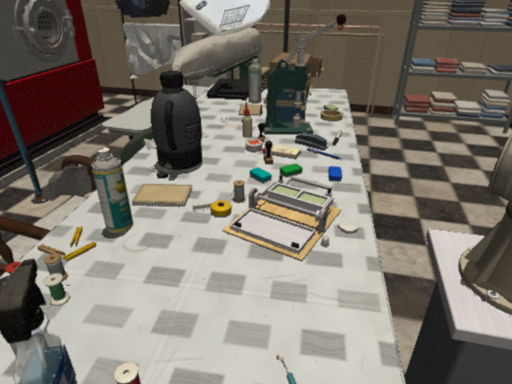

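The top view shows the stand at about (268,213). The mould with its two pale-green bars is at (295,220), the handle at (322,228) and the catch tray at (243,205). Teal (347,168), green (369,201) and blue (373,253) are look-alikes lying loose on the table. The bars meant are the two in the mould. The spool is at (295,158), tape at (264,149), thimble at (237,254) and chalk at (268,272). I'll enlarge to confirm.

```bash
python3 - <<'E'
import cv2
i=cv2.imread("pics/top0.png")[135:285,200:350]
cv2.imwrite("pics/crop.png",cv2.resize(i,(600,600),interpolation=cv2.INTER_CUBIC))
E
```

```text
(no output)
```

View pics/crop.png

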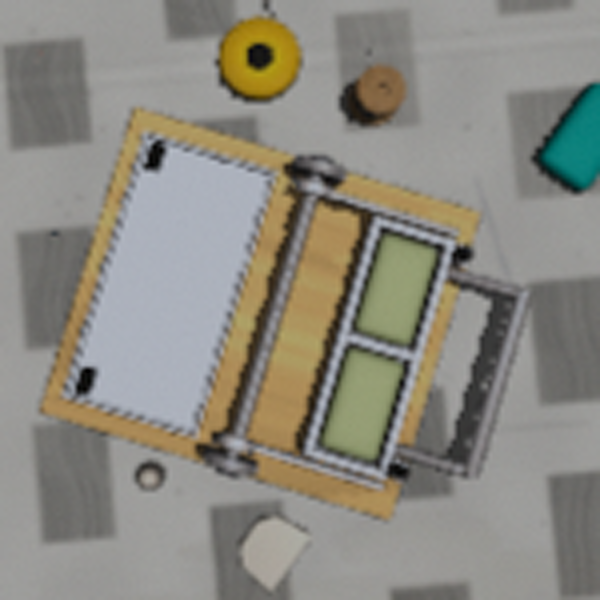

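The crop confirms it: two pale-green bars sit in the mould cells. The hinge runs from (315,168) to (228,455) and the handle bar from (523,290) to (470,472), both in crop pixels. The handle points to image right and the tray is on the left.

```bash
cat > h.py <<'E'
import numpy as np
def ray(c,uv,z):
    R,t=c["R"],c["t"];C=-R.T@t;d=R.T@np.linalg.inv(c["mtx"])@[uv[0],uv[1],1]
    return C+d*(z-C[2])/d[2]
def proj(c,X):
    p=c["mtx"]@(c["R"]@np.asarray(X)+c["t"]);return p[:2]/p[2]
E
python3 - <<'E'
from h import *
c=np.load("top0.npz");cs=np.load("side0.npz")
P=lambda u,v,z:ray(c,(u/4+200-.4,v/4+135-.4),z)
b=[P(*p,0.008) for p in((137,110),(480,213),(393,518),(45,410))]
print("board",np.round(b,4),np.mean(b,0))
print([np.linalg.norm(b[i]-b[i-1]).round(3) for i in range(4)])
h=[P(315,170,.042),P(228,455,.042)];print("hinge",np.round(h,4),np.mean(h,0))
a=[P(523,290,.038),P(470,472,.038)];print("handle",np.round(a,4),np.mean(a,0))
for q in(h,a):
    d=q[0]-q[1];print("yaw of line",np.degrees(np.arctan2(d[1],d[0])))
m=np.mean(b[:2],0)-np.mean(b[2:],0);print("board yaw",np.degrees(np.arctan2(m[1],m[0])))
m=(b[0]+b[3]-b[1]-b[2]);print("hinge x dir",np.degrees(np.arctan2(m[1],m[0])))
for n,p in(("spool",(380,90,.052)),("tape",(260,60,.02)),("thimble",(150,475,.02)),("chalk",(273,550,.009))):print(n,P(*p).round(3))
# handle centre check in side view
for z in(.03,.038,.046):print(z,proj(cs,[*np.mean(a,0)[:2],z]))
for e in a: print("end side",proj(cs,e))
E
```

```text
board [[ 0.6412 -0.0204  0.008 ]
 [ 0.5687 -0.2509  0.008 ]
 [ 0.3664 -0.1882  0.008 ]
 [ 0.4403  0.0425  0.008 ]] [ 0.50415343 -0.10424494  0.008     ]
[np.float64(0.21), np.float64(0.242), np.float64(0.212), np.float64(0.242)]
hinge [[ 0.5954 -0.1376  0.042 ]
 [ 0.4121 -0.0787  0.042 ]] [ 0.50376096 -0.1081569   0.042     ]
handle [[ 0.5159 -0.272   0.038 ]
 [ 0.399  -0.2347  0.038 ]] [ 0.45745175 -0.2533724   0.038     ]
yaw of line -17.807144357591095
yaw of line -17.685574831258318
board yaw -17.296900501349736
hinge x dir 72.38310893929807
spool [ 0.646 -0.18   0.052]
tape [ 0.672 -0.104  0.02 ]
thimble [ 0.398 -0.028  0.02 ]
chalk [ 0.347 -0.108  0.009]
0.03 [309.50458106 185.40889704]
0.038 [309.72540197 182.92124453]
0.046 [309.94793125 180.41434662]
end side [290.30903933 177.67769516]
end side [330.20215154 188.45116017]
```

jog_arm([
  {"dx":0.22,"dy":-0.29,"dz":0,"rz":0.01,"hand":0.45},
  {"dx":0.22,"dy":-0.29,"dz":0,"rz":0.01,"hand":0.45},
  {"dx":0.22,"dy":-0.29,"dz":0,"rz":0.01,"hand":0.45},
  {"dx":0.22,"dy":-0.29,"dz":0,"rz":0.01,"hand":0.45},
  {"dx":0.22,"dy":-0.29,"dz":0,"rz":0.01,"hand":0.45},
  {"dx":0.22,"dy":-0.29,"dz":0,"rz":0.01,"hand":0.45},
  {"dx":0.22,"dy":-0.29,"dz":0,"rz":0.01,"hand":0.45},
  {"dx":0.22,"dy":-0.29,"dz":0,"rz":0.01,"hand":0.45},
  {"dx":0.22,"dy":-0.29,"dz":0,"rz":0.01,"hand":0.45},
  {"dx":0.22,"dy":-0.29,"dz":0,"rz":0.01,"hand":0.45},
], force=50)

```text
validation failed for argument at $.ro...
```

jog_arm([
  {"dx":0.22,"dy":-0.29,"dz":0.0,"rx":0.0,"ry":0.0,"rz":0.01,"hand":0.45},
], force=50)

```text
t: 0.18
tool_pos: [0.2041, 0.5158, 0.2521]
orientation: [3.14, -0.002, 2.837]
contact_force: [1.6, -0.3, -0.0]
width: 0.0754
gripper_force: 0.0
```

jog_arm([
  {"dx":0.2,"dy":-0.26,"dz":0.0,"rx":0.0,"ry":0.0,"rz":0.0,"hand":0.45},
  {"dx":0.2,"dy":-0.26,"dz":0.0,"rx":0.0,"ry":0.0,"rz":0.0,"hand":0.45},
  {"dx":0.2,"dy":-0.26,"dz":0.0,"rx":0.0,"ry":0.0,"rz":0.0,"hand":0.45},
  {"dx":0.2,"dy":-0.26,"dz":0.0,"rx":0.0,"ry":0.0,"rz":0.0,"hand":0.45},
  {"dx":0.2,"dy":-0.26,"dz":0.0,"rx":0.0,"ry":0.0,"rz":0.0,"hand":0.45},
  {"dx":0.2,"dy":-0.26,"dz":0.0,"rx":0.0,"ry":0.0,"rz":0.0,"hand":0.45},
  {"dx":0.2,"dy":-0.26,"dz":0.0,"rx":0.0,"ry":0.0,"rz":0.0,"hand":0.45},
  {"dx":0.2,"dy":-0.26,"dz":0.0,"rx":0.0,"ry":0.0,"rz":0.0,"hand":0.45},
  {"dx":0.2,"dy":-0.26,"dz":0.0,"rx":0.0,"ry":0.0,"rz":0.0,"hand":0.45},
])

```text
t: 0.93
tool_pos: [0.41, 0.2481, 0.253]
orientation: [-3.14, 0.002, 2.823]
contact_force: [0.7, 0.6, -0.2]
width: 0.0381
gripper_force: 0.0
```

jog_arm([
  {"dx":0.05,"dy":-0.5,"dz":0.0,"rx":0.0,"ry":0.0,"rz":0.01,"hand":0.45},
  {"dx":0.05,"dy":-0.5,"dz":0.0,"rx":0.0,"ry":0.0,"rz":0.01,"hand":0.45},
  {"dx":0.05,"dy":-0.5,"dz":0.0,"rx":0.0,"ry":0.0,"rz":0.01,"hand":0.45},
  {"dx":0.05,"dy":-0.5,"dz":0.0,"rx":0.0,"ry":0.0,"rz":0.01,"hand":0.45},
  {"dx":0.05,"dy":-0.5,"dz":0.0,"rx":0.0,"ry":0.0,"rz":0.01,"hand":0.45},
  {"dx":0.05,"dy":-0.5,"dz":0.0,"rx":0.0,"ry":0.0,"rz":0.01,"hand":0.45},
  {"dx":0.05,"dy":-0.5,"dz":0.0,"rx":0.0,"ry":0.0,"rz":0.01,"hand":0.45},
  {"dx":0.05,"dy":-0.5,"dz":0.0,"rx":0.0,"ry":0.0,"rz":0.01,"hand":0.45},
  {"dx":0.05,"dy":-0.5,"dz":0.0,"rx":0.0,"ry":0.0,"rz":0.01,"hand":0.45},
  {"dx":0.05,"dy":-0.5,"dz":0.0,"rx":0.0,"ry":0.0,"rz":0.01,"hand":0.45},
])

```text
t: 1.77
tool_pos: [0.4476, -0.1637, 0.2532]
orientation: [3.141, -0.0, 2.841]
contact_force: [0.1, 1.1, 0.0]
width: 0.038
gripper_force: 0.0
```

jog_arm([
  {"dx":0.01,"dy":-0.085,"dz":-0.05,"rx":0.0,"ry":0.0,"rz":0.0,"hand":0.45},
  {"dx":0.01,"dy":-0.085,"dz":-0.05,"rx":0.0,"ry":0.0,"rz":0.0,"hand":0.45},
  {"dx":0.01,"dy":-0.085,"dz":-0.05,"rx":0.0,"ry":0.0,"rz":0.0,"hand":0.45},
  {"dx":0.01,"dy":-0.085,"dz":-0.05,"rx":0.0,"ry":0.0,"rz":0.0,"hand":0.45},
  {"dx":0.01,"dy":-0.085,"dz":-0.05,"rx":0.0,"ry":0.0,"rz":0.0,"hand":0.45},
])

```text
t: 2.18
tool_pos: [0.4573, -0.2466, 0.2024]
orientation: [3.14, -0.003, 2.84]
contact_force: [-0.1, 0.9, -0.7]
width: 0.0383
gripper_force: 0.0
```

```bash
python3 - <<'E'
from station import manip
import cv2,numpy as np
c=manip.camera("wrist");cv2.imwrite("pics/w1.png",c["pixels"][:,:,::-1]);np.savez("w1.npz",**c)
o=manip.get_obs();print(o["tool_pos"],o["orientation"],o["t"],o["joint_positions"])
E
```

```text
[ 0.45768507 -0.24599155  0.20326676] [ 3.14038964e+00 -1.40155523e-03  2.84095428e+00] 2.2333 [-6.48104458e-01  2.28658900e-01 -1.91411363e-01  1.15245351e+00
  6.53866650e-04 -3.47465806e-01]
```

View pics/w1.png

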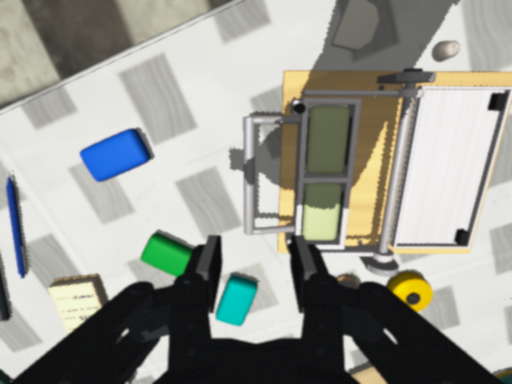

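The wrist view shows the handle bar running from about (249,120) to (249,232), with the mould to its right and the fingers straddling the bar's column.

```bash
python3 - <<'E'
from h import *
c=np.load("w1.npz")
a=[ray(c,p,.038) for p in((249,119),(249,233))];print(a,np.mean(a,0))
d=a[1]-a[0];print(np.degrees(np.arctan2(d[1],d[0])))
print(proj(c,[.4577,-.246,.038]))
E
```

```text
[array([ 0.39751456, -0.23475149,  0.038     ]), array([ 0.5154546 , -0.27249172,  0.038     ])] [ 0.45648458 -0.2536216   0.038     ]
-17.74441831425596
[256.29394668 178.76050373]
```

jog_arm([
  {"dx":0.0,"dy":-0.007,"dz":-0.03,"rx":0.0,"ry":0.0,"rz":-0.009,"hand":0.45},
  {"dx":0.0,"dy":-0.007,"dz":-0.07,"rx":0.0,"ry":0.0,"rz":-0.009,"hand":0.45},
  {"dx":0.0,"dy":-0.007,"dz":-0.1,"rx":0.0,"ry":0.0,"rz":-0.009,"hand":0.45},
  {"dx":0.0,"dy":-0.007,"dz":-0.13,"rx":0.0,"ry":0.0,"rz":-0.009,"hand":0.45},
  {"dx":0.0,"dy":-0.007,"dz":-0.15,"rx":0.0,"ry":0.0,"rz":-0.009,"hand":0.45},
  {"dx":0.0,"dy":-0.007,"dz":-0.162,"rx":0.0,"ry":0.0,"rz":-0.009,"hand":0.45},
  {"dx":0.0,"dy":-0.007,"dz":-0.162,"rx":0.0,"ry":0.0,"rz":-0.009,"hand":0.45},
])

```text
t: 2.82
tool_pos: [0.4569, -0.251, 0.0398]
orientation: [3.14, -0.004, 2.834]
contact_force: [-0.8, -0.9, 0.5]
width: 0.0385
gripper_force: 0.0
```

jog_arm([
  {"dx":0.0,"dy":0.0,"dz":0.0,"rx":0.0,"ry":0.0,"rz":0.0,"hand":0.0},
  {"dx":0.0,"dy":0.0,"dz":0.0,"rx":0.0,"ry":0.0,"rz":0.0,"hand":0.0},
  {"dx":0.0,"dy":0.0,"dz":0.0,"rx":0.0,"ry":0.0,"rz":0.0,"hand":0.0},
  {"dx":0.0,"dy":0.0,"dz":0.0,"rx":0.0,"ry":0.0,"rz":0.0,"hand":0.0},
  {"dx":0.0,"dy":0.0,"dz":0.0,"rx":0.0,"ry":0.0,"rz":0.0,"hand":0.0},
  {"dx":0.0,"dy":0.0,"dz":0.0,"rx":0.0,"ry":0.0,"rz":0.0,"hand":0.0},
])

```text
t: 3.32
tool_pos: [0.4591, -0.2545, 0.0432]
orientation: [-3.141, 0.003, 2.832]
contact_force: [-1.3, 1.5, 7.6]
width: 0.01
gripper_force: 49.1
```

```bash
python3 - <<'E'
import numpy as np
e=np.array([.3047,.9525])
def row(p,q):
    s=-.15*(np.cos(q)-np.cos(p));return [*(e*s).round(3),round(.15*(np.sin(q)-np.sin(p)),3)]
print("up");[print(row(-.027,q)) for q in np.linspace(-.027,np.pi/2,11)[1:]]
print("over");[print(row(np.pi/2,q)) for q in np.linspace(np.pi/2,np.pi-.04,11)[1:]]
print("rap offsets from pi");[print(a,row(np.pi+.027-np.pi*0,np.pi-a)) for a in(-.1+.0,.1,.2,.3,.4,.5,.6)]
E
```

```text
up
[np.float64(0.0), np.float64(0.001), np.float64(0.024)]
[np.float64(0.002), np.float64(0.006), np.float64(0.047)]
[np.float64(0.005), np.float64(0.014), np.float64(0.07)]
[np.float64(0.008), np.float64(0.026), np.float64(0.09)]
[np.float64(0.013), np.float64(0.04), np.float64(0.109)]
[np.float64(0.018), np.float64(0.058), np.float64(0.124)]
[np.float64(0.025), np.float64(0.077), np.float64(0.137)]
[np.float64(0.031), np.float64(0.098), np.float64(0.146)]
[np.float64(0.038), np.float64(0.12), np.float64(0.152)]
[np.float64(0.046), np.float64(0.143), np.float64(0.154)]
over
[np.float64(0.007), np.float64(0.022), np.float64(-0.002)]
[np.float64(0.014), np.float64(0.043), np.float64(-0.007)]
[np.float64(0.02), np.float64(0.063), np.float64(-0.016)]
[np.float64(0.026), np.float64(0.082), np.float64(-0.027)]
[np.float64(0.032), np.float64(0.099), np.float64(-0.042)]
[np.float64(0.036), np.float64(0.114), np.float64(-0.059)]
[np.float64(0.04), np.float64(0.125), np.float64(-0.078)]
[np.float64(0.043), np.float64(0.134), np.float64(-0.099)]
[np.float64(0.045), np.float64(0.14), np.float64(-0.121)]
[np.float64(0.046), np.float64(0.143), np.float64(-0.144)]
rap offsets from pi
-0.1 [np.float64(-0.0), np.float64(-0.001), np.float64(-0.011)]
0.1 [np.float64(-0.0), np.float64(-0.001), np.float64(0.019)]
0.2 [np.float64(-0.001), np.float64(-0.003), np.float64(0.034)]
0.3 [np.float64(-0.002), np.float64(-0.006), np.float64(0.048)]
0.4 [np.float64(-0.004), np.float64(-0.011), np.float64(0.062)]
0.5 [np.float64(-0.006), np.float64(-0.017), np.float64(0.076)]
0.6 [np.float64(-0.008), np.float64(-0.025), np.float64(0.089)]
```

jog_arm([
  {"dx":0.0,"dy":0.001,"dz":0.024,"rx":0.0,"ry":0.0,"rz":0.0,"hand":0.0},
  {"dx":0.002,"dy":0.006,"dz":0.047,"rx":0.0,"ry":0.0,"rz":0.0,"hand":0.0},
  {"dx":0.005,"dy":0.014,"dz":0.07,"rx":0.0,"ry":0.0,"rz":0.0,"hand":0.0},
  {"dx":0.008,"dy":0.026,"dz":0.09,"rx":0.0,"ry":0.0,"rz":0.0,"hand":0.0},
  {"dx":0.013,"dy":0.04,"dz":0.109,"rx":0.0,"ry":0.0,"rz":0.0,"hand":0.0},
  {"dx":0.018,"dy":0.058,"dz":0.124,"rx":0.0,"ry":0.0,"rz":0.0,"hand":0.0},
  {"dx":0.025,"dy":0.077,"dz":0.137,"rx":0.0,"ry":0.0,"rz":0.0,"hand":0.0},
  {"dx":0.031,"dy":0.098,"dz":0.146,"rx":0.0,"ry":0.0,"rz":0.0,"hand":0.0},
  {"dx":0.038,"dy":0.12,"dz":0.152,"rx":0.0,"ry":0.0,"rz":0.0,"hand":0.0},
  {"dx":0.046,"dy":0.143,"dz":0.154,"rx":0.0,"ry":0.0,"rz":0.0,"hand":0.0},
])

```text
t: 4.15
tool_pos: [0.5042, -0.1132, 0.2004]
orientation: [-3.136, 0.006, 2.829]
contact_force: [-6.3, -5.6, 10.0]
width: 0.0102
gripper_force: 52.3
```

jog_arm([
  {"dx":0.007,"dy":0.022,"dz":-0.003,"rx":0.0,"ry":0.0,"rz":0.0,"hand":0.0},
  {"dx":0.014,"dy":0.043,"dz":-0.009,"rx":0.0,"ry":0.0,"rz":0.0,"hand":0.0},
  {"dx":0.02,"dy":0.063,"dz":-0.018,"rx":0.0,"ry":0.0,"rz":0.0,"hand":0.0},
  {"dx":0.026,"dy":0.082,"dz":-0.029,"rx":0.0,"ry":0.0,"rz":0.0,"hand":0.0},
  {"dx":0.032,"dy":0.099,"dz":-0.044,"rx":0.0,"ry":0.0,"rz":0.0,"hand":0.0},
  {"dx":0.036,"dy":0.114,"dz":-0.061,"rx":0.0,"ry":0.0,"rz":0.0,"hand":0.0},
  {"dx":0.04,"dy":0.125,"dz":-0.08,"rx":0.0,"ry":0.0,"rz":0.0,"hand":0.0},
  {"dx":0.043,"dy":0.134,"dz":-0.101,"rx":0.0,"ry":0.0,"rz":0.0,"hand":0.0},
  {"dx":0.045,"dy":0.14,"dz":-0.123,"rx":0.0,"ry":0.0,"rz":0.0,"hand":0.0},
  {"dx":0.046,"dy":0.143,"dz":-0.146,"rx":0.0,"ry":0.0,"rz":0.0,"hand":0.0},
])

```text
t: 4.98
tool_pos: [0.5509, 0.0313, 0.0499]
orientation: [-3.139, 0.003, 2.832]
contact_force: [-3.4, -7.7, 59.0]
width: 0.0102
gripper_force: 67.9
```

jog_arm([
  {"dx":-0.001,"dy":-0.003,"dz":0.034,"rx":0.0,"ry":0.0,"rz":0.0,"hand":0.0},
  {"dx":-0.005,"dy":-0.014,"dz":0.07,"rx":0.0,"ry":0.0,"rz":0.0,"hand":0.0},
  {"dx":-0.005,"dy":-0.014,"dz":0.07,"rx":0.0,"ry":0.0,"rz":0.0,"hand":0.0},
  {"dx":-0.001,"dy":-0.004,"dz":0.031,"rx":0.0,"ry":0.0,"rz":0.0,"hand":0.0},
  {"dx":0.0,"dy":0.0,"dz":-0.009,"rx":0.0,"ry":0.0,"rz":0.0,"hand":0.0},
  {"dx":0.0,"dy":0.0,"dz":-0.015,"rx":0.0,"ry":0.0,"rz":0.0,"hand":0.0},
])

```text
t: 5.48
tool_pos: [0.5521, 0.0308, 0.0367]
orientation: [-3.14, 0.006, 2.831]
contact_force: [-15.8, -4.0, 61.5]
width: 0.0098
gripper_force: 81.9
```

```bash
cat > look.py <<'E'
from station import manip
import cv2,numpy as np,sys
from h import *
H=np.array([.5030,-.1100,.042]);ex=np.array([.3047,.9525,0])
ims=[]
for n in("side","top"):
    c=manip.camera(n);u,v=proj(c,H+.05*ex).astype(int)
    ims.append(cv2.resize(c["pixels"][v-50:v+50,u-65:u+65,::-1],(780//2,600//2),interpolation=cv2.INTER_CUBIC))
cv2.imwrite(sys.argv[1],np.hstack(ims));print(manip.get_obs()["t"],manip.get_obs()["contact_force"])
E
python3 look.py pics/l1.png
```

```text
5.5833 [-3.14947806 -3.53540679 11.00569351]
```

View pics/l1.png

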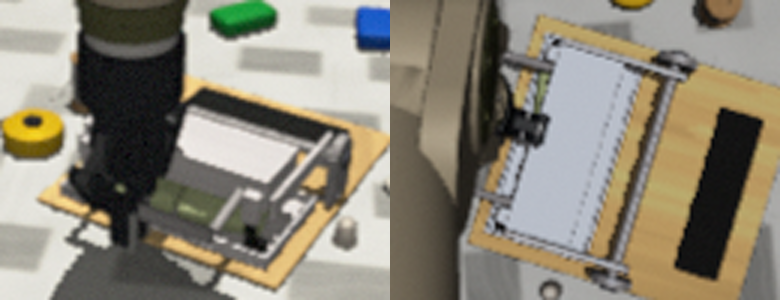

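One bar shows under the mould at about (180,200) in the left panel, so at least one has dropped. The bar slid in the pads, so I'll regrip higher and rap again.

jog_arm([
  {"dx":0.0,"dy":0.0,"dz":0.0,"rx":0.0,"ry":0.0,"rz":0.0,"hand":0.3},
  {"dx":0.0,"dy":0.0,"dz":0.0,"rx":0.0,"ry":0.0,"rz":0.0,"hand":0.3},
  {"dx":0.0,"dy":0.0,"dz":0.0,"rx":0.0,"ry":0.0,"rz":0.0,"hand":0.3},
  {"dx":0.0,"dy":0.0,"dz":0.015,"rx":0.0,"ry":0.0,"rz":0.0,"hand":0.3},
  {"dx":0.0,"dy":0.0,"dz":0.015,"rx":0.0,"ry":0.0,"rz":0.0,"hand":0.3},
  {"dx":0.0,"dy":0.0,"dz":0.015,"rx":0.0,"ry":0.0,"rz":0.0,"hand":0.0},
  {"dx":0.0,"dy":0.0,"dz":0.015,"rx":0.0,"ry":0.0,"rz":0.0,"hand":0.0},
  {"dx":0.0,"dy":0.0,"dz":0.015,"rx":0.0,"ry":0.0,"rz":0.0,"hand":0.0},
  {"dx":0.0,"dy":0.0,"dz":0.015,"rx":0.0,"ry":0.0,"rz":0.0,"hand":0.0},
], force=80)

```text
t: 6.33
tool_pos: [0.5505, 0.0313, 0.0498]
orientation: [-3.141, 0.002, 2.832]
contact_force: [-1.3, -2.8, 7.4]
width: 0.0097
gripper_force: 78.0
```

jog_arm([
  {"dx":-0.001,"dy":-0.003,"dz":0.034,"rx":0.0,"ry":0.0,"rz":0.0,"hand":0.0},
  {"dx":-0.005,"dy":-0.014,"dz":0.07,"rx":0.0,"ry":0.0,"rz":0.0,"hand":0.0},
  {"dx":-0.005,"dy":-0.014,"dz":0.07,"rx":0.0,"ry":0.0,"rz":0.0,"hand":0.0},
  {"dx":-0.001,"dy":-0.004,"dz":0.031,"rx":0.0,"ry":0.0,"rz":0.0,"hand":0.0},
  {"dx":0.0,"dy":0.0,"dz":-0.009,"rx":0.0,"ry":0.0,"rz":0.0,"hand":0.0},
  {"dx":0.0,"dy":0.0,"dz":-0.015,"rx":0.0,"ry":0.0,"rz":0.0,"hand":0.0},
])

```text
t: 6.83
tool_pos: [0.556, 0.0296, 0.0383]
orientation: [-3.14, 0.015, 2.831]
contact_force: [-12.4, -7.3, 70.2]
width: 0.0093
gripper_force: 120.2
```

jog_arm([
  {"dx":0.0,"dy":0.0,"dz":0.0,"rx":0.0,"ry":0.0,"rz":0.0,"hand":0.3},
  {"dx":0.0,"dy":0.0,"dz":0.0,"rx":0.0,"ry":0.0,"rz":0.0,"hand":0.3},
  {"dx":0.0,"dy":0.0,"dz":0.0,"rx":0.0,"ry":0.0,"rz":0.0,"hand":0.3},
  {"dx":0.0,"dy":0.0,"dz":0.015,"rx":0.0,"ry":0.0,"rz":0.0,"hand":0.3},
  {"dx":0.0,"dy":0.0,"dz":0.015,"rx":0.0,"ry":0.0,"rz":0.0,"hand":0.3},
  {"dx":0.0,"dy":0.0,"dz":0.015,"rx":0.0,"ry":0.0,"rz":0.0,"hand":0.0},
  {"dx":0.0,"dy":0.0,"dz":0.015,"rx":0.0,"ry":0.0,"rz":0.0,"hand":0.0},
  {"dx":0.0,"dy":0.0,"dz":0.015,"rx":0.0,"ry":0.0,"rz":0.0,"hand":0.0},
  {"dx":0.0,"dy":0.0,"dz":0.015,"rx":0.0,"ry":0.0,"rz":0.0,"hand":0.0},
], force=80)

```text
t: 7.58
tool_pos: [0.5501, 0.0314, 0.0492]
orientation: [-3.141, 0.001, 2.832]
contact_force: [-1.0, -1.5, 5.8]
width: 0.0096
gripper_force: 78.0
```

jog_arm([
  {"dx":-0.001,"dy":-0.003,"dz":0.034,"rx":0.0,"ry":0.0,"rz":0.0,"hand":0.0},
  {"dx":-0.005,"dy":-0.014,"dz":0.07,"rx":0.0,"ry":0.0,"rz":0.0,"hand":0.0},
  {"dx":-0.005,"dy":-0.014,"dz":0.07,"rx":0.0,"ry":0.0,"rz":0.0,"hand":0.0},
  {"dx":-0.001,"dy":-0.004,"dz":0.031,"rx":0.0,"ry":0.0,"rz":0.0,"hand":0.0},
  {"dx":0.0,"dy":0.0,"dz":-0.009,"rx":0.0,"ry":0.0,"rz":0.0,"hand":0.0},
  {"dx":0.0,"dy":0.0,"dz":-0.015,"rx":0.0,"ry":0.0,"rz":0.0,"hand":0.0},
])

```text
t: 8.08
tool_pos: [0.5553, 0.0298, 0.0376]
orientation: [-3.14, 0.013, 2.831]
contact_force: [-12.5, -5.1, 69.1]
width: 0.0094
gripper_force: 119.8
```

jog_arm([
  {"dx":0.0,"dy":0.0,"dz":0.0,"rx":0.0,"ry":0.0,"rz":0.0,"hand":0.3},
  {"dx":0.0,"dy":0.0,"dz":0.0,"rx":0.0,"ry":0.0,"rz":0.0,"hand":0.3},
  {"dx":0.0,"dy":0.0,"dz":0.0,"rx":0.0,"ry":0.0,"rz":0.0,"hand":0.3},
  {"dx":0.0,"dy":0.0,"dz":0.015,"rx":0.0,"ry":0.0,"rz":0.0,"hand":0.3},
  {"dx":0.0,"dy":0.0,"dz":0.015,"rx":0.0,"ry":0.0,"rz":0.0,"hand":0.3},
  {"dx":0.0,"dy":0.0,"dz":0.015,"rx":0.0,"ry":0.0,"rz":0.0,"hand":0.0},
  {"dx":0.0,"dy":0.0,"dz":0.015,"rx":0.0,"ry":0.0,"rz":0.0,"hand":0.0},
  {"dx":0.0,"dy":0.0,"dz":0.015,"rx":0.0,"ry":0.0,"rz":0.0,"hand":0.0},
  {"dx":0.0,"dy":0.0,"dz":0.015,"rx":0.0,"ry":0.0,"rz":0.0,"hand":0.0},
])

```text
t: 8.83
tool_pos: [0.55, 0.0314, 0.0492]
orientation: [-3.141, 0.0, 2.832]
contact_force: [-1.4, -2.1, 4.3]
width: 0.0094
gripper_force: 78.0
```

```bash
python3 look.py pics/l2.png
```

```text
8.9333 [-0.96900118 -1.12335847  5.47708747]
```

View pics/l2.png

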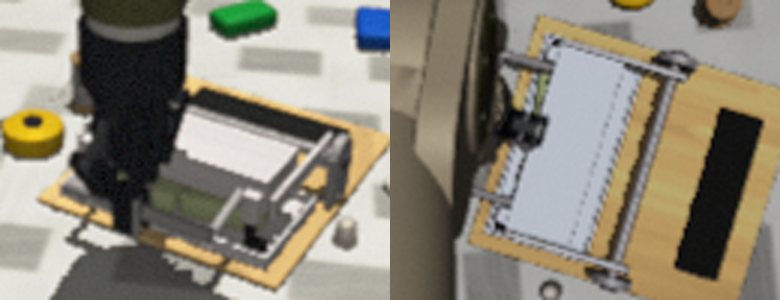

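I can't tell from this whether both bars are down. At 90° the mould's open side faces the side camera, so I'll swing it up and look.

jog_arm([
  {"dx":-0.001,"dy":-0.003,"dz":0.023,"rx":0.0,"ry":0.0,"rz":0.0,"hand":0.0},
  {"dx":-0.003,"dy":-0.009,"dz":0.045,"rx":0.0,"ry":0.0,"rz":0.0,"hand":0.0},
  {"dx":-0.006,"dy":-0.018,"dz":0.066,"rx":0.0,"ry":0.0,"rz":0.0,"hand":0.0},
  {"dx":-0.01,"dy":-0.029,"dz":0.085,"rx":0.0,"ry":0.0,"rz":0.0,"hand":0.0},
  {"dx":-0.014,"dy":-0.044,"dz":0.102,"rx":0.0,"ry":0.0,"rz":0.0,"hand":0.0},
  {"dx":-0.02,"dy":-0.061,"dz":0.117,"rx":0.0,"ry":0.0,"rz":0.0,"hand":0.0},
  {"dx":-0.026,"dy":-0.08,"dz":0.129,"rx":0.0,"ry":0.0,"rz":0.0,"hand":0.0},
  {"dx":-0.032,"dy":-0.1,"dz":0.138,"rx":0.0,"ry":0.0,"rz":0.0,"hand":0.0},
  {"dx":-0.039,"dy":-0.121,"dz":0.144,"rx":0.0,"ry":0.0,"rz":0.0,"hand":0.0},
  {"dx":-0.046,"dy":-0.143,"dz":0.146,"rx":0.0,"ry":0.0,"rz":0.0,"hand":0.0},
])

```text
t: 9.77
tool_pos: [0.505, -0.1091, 0.1986]
orientation: [3.136, 0.004, 2.835]
contact_force: [2.9, 2.8, 1.8]
width: 0.0089
gripper_force: 84.7
```

```bash
python3 look.py pics/l3.png
```

```text
9.8667 [-7.79042841 -0.95622648 22.55879092]
```

View pics/l3.png

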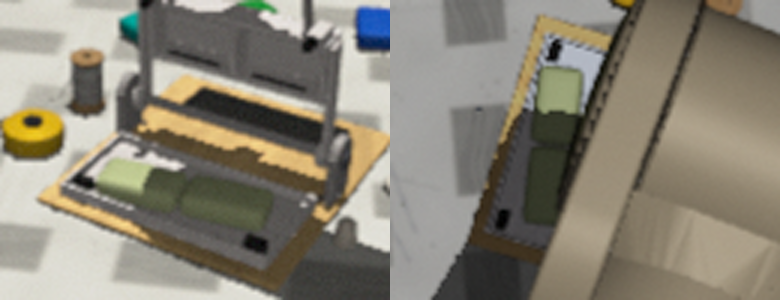

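Both bars lie in the tray, at about (125,180) and (228,200) in the left panel. Both mould cells are empty, so I'm swinging the mould back.

jog_arm([
  {"dx":-0.008,"dy":-0.023,"dz":-0.002,"rx":0.0,"ry":0.0,"rz":0.0,"hand":0.0},
  {"dx":-0.015,"dy":-0.045,"dz":-0.008,"rx":0.0,"ry":0.0,"rz":0.0,"hand":0.0},
  {"dx":-0.021,"dy":-0.066,"dz":-0.017,"rx":0.0,"ry":0.0,"rz":0.0,"hand":0.0},
  {"dx":-0.028,"dy":-0.085,"dz":-0.03,"rx":0.0,"ry":0.0,"rz":0.0,"hand":0.0},
  {"dx":-0.033,"dy":-0.103,"dz":-0.045,"rx":0.0,"ry":0.0,"rz":0.0,"hand":0.0},
  {"dx":-0.038,"dy":-0.117,"dz":-0.064,"rx":0.0,"ry":0.0,"rz":0.0,"hand":0.0},
  {"dx":-0.041,"dy":-0.129,"dz":-0.084,"rx":0.0,"ry":0.0,"rz":0.0,"hand":0.0},
  {"dx":-0.044,"dy":-0.137,"dz":-0.107,"rx":0.0,"ry":0.0,"rz":0.0,"hand":0.0},
  {"dx":-0.046,"dy":-0.142,"dz":-0.13,"rx":0.0,"ry":0.0,"rz":0.0,"hand":0.0},
  {"dx":-0.046,"dy":-0.143,"dz":-0.142,"rx":0.0,"ry":0.0,"rz":0.0,"hand":0.0},
])

```text
t: 10.7
tool_pos: [0.4589, -0.2543, 0.0512]
orientation: [3.139, 0.002, 2.83]
contact_force: [4.6, 2.6, 7.3]
width: 0.0087
gripper_force: 87.3
```

jog_arm([
  {"dx":0.0,"dy":0.0,"dz":-0.006,"rx":0.0,"ry":0.0,"rz":0.0,"hand":0.0},
  {"dx":0.0,"dy":0.0,"dz":-0.012,"rx":0.0,"ry":0.0,"rz":0.0,"hand":0.0},
  {"dx":0.0,"dy":0.0,"dz":-0.014,"rx":0.0,"ry":0.0,"rz":0.0,"hand":0.0},
  {"dx":0.0,"dy":0.0,"dz":-0.014,"rx":0.0,"ry":0.0,"rz":0.0,"hand":0.0},
])

```text
t: 11.03
tool_pos: [0.4598, -0.2548, 0.0435]
orientation: [-3.141, 0.005, 2.833]
contact_force: [-6.0, 6.1, 36.2]
width: 0.0091
gripper_force: 89.7
```

At the stop. Next I release with limited opening and lift away.

jog_arm([
  {"dx":0.0,"dy":0.0,"dz":0.0,"rx":0.0,"ry":0.0,"rz":0.0,"hand":0.45},
  {"dx":0.0,"dy":0.0,"dz":0.0,"rx":0.0,"ry":0.0,"rz":0.0,"hand":0.45},
  {"dx":0.0,"dy":0.0,"dz":0.0,"rx":0.0,"ry":0.0,"rz":0.0,"hand":0.45},
  {"dx":0.0,"dy":0.0,"dz":0.0,"rx":0.0,"ry":0.0,"rz":0.0,"hand":0.45},
  {"dx":0.0,"dy":0.0,"dz":0.02,"rx":0.0,"ry":0.0,"rz":0.0,"hand":0.45},
  {"dx":0.0,"dy":0.0,"dz":0.05,"rx":0.0,"ry":0.0,"rz":0.0,"hand":0.45},
  {"dx":0.0,"dy":0.0,"dz":0.09,"rx":0.0,"ry":0.0,"rz":0.0,"hand":0.45},
  {"dx":0.0,"dy":0.0,"dz":0.13,"rx":0.0,"ry":0.0,"rz":0.0,"hand":0.45},
  {"dx":0.0,"dy":0.0,"dz":0.17,"rx":0.0,"ry":0.0,"rz":0.0,"hand":0.45},
  {"dx":0.0,"dy":0.0,"dz":0.2,"rx":0.0,"ry":0.0,"rz":0.0,"hand":0.45},
])

```text
t: 11.87
tool_pos: [0.4582, -0.2543, 0.2419]
orientation: [-3.141, 0.001, 2.832]
contact_force: [1.0, -0.3, -0.4]
width: 0.0384
gripper_force: 0.0
```

jog_arm([
  {"dx":0.0,"dy":0.0,"dz":0.0,"rx":0.0,"ry":0.0,"rz":0.0,"hand":0.45},
  {"dx":0.0,"dy":0.0,"dz":0.0,"rx":0.0,"ry":0.0,"rz":0.0,"hand":0.45},
  {"dx":0.0,"dy":0.0,"dz":0.0,"rx":0.0,"ry":0.0,"rz":0.0,"hand":0.45},
])

```text
t: 12.12
tool_pos: [0.4575, -0.2538, 0.238]
orientation: [3.141, -0.002, 2.832]
contact_force: [0.7, 0.3, 0.2]
width: 0.0383
gripper_force: 0.0
```

```bash
python3 look.py pics/l4.png
```

```text
12.2167 [ 0.02350564 -0.2554346  -1.06344783]
```

View pics/l4.png

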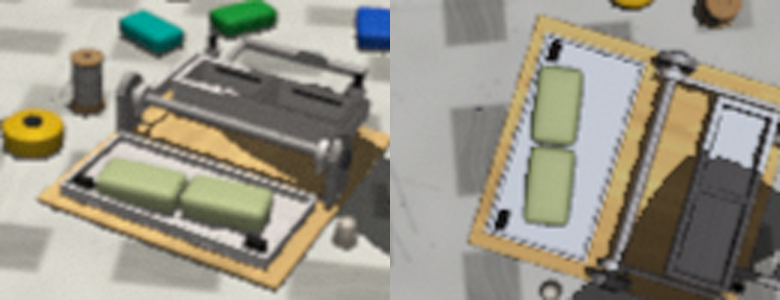

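Both bars lie flat in the tray, at right-panel (558,105) and (550,185). The empty mould is open side up on its rest, and the tape, spool and thimble look unmoved.

```bash
python3 -c "
from station import manip
print(manip.job_done())"
```

```text
the job is handed in; nothing more can be done
None
```

I handed the job in at about 12 s of robot time: both soap bars are lying in the catch tray, the empty mould is back on its rest open side up, and the gripper is clear; the hand-in call gave no verdict.

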